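# Two-key release of a sample tube

### The job

Release the orange-capped sample tube from the small white tube feeder: with one fingertip on each green key, push both keys fully down together (never one by itself) and keep them down until the tube has dropped and come to rest in the tray at the foot of the chute, then let both keys spring back up and move clear. Do not touch, push or lift the tube itself, and leave the bottles and the cup around it where they stand.

Things in the scene. Friction and masses are not known exactly. Their poses are not given: they have to be found in the camera images.
- feeder: white tube feeder fixed to the worktop, 176 mm long (own x), 102 wide (y). Origin: centre of its underside; z up. At -x (toward the robot) the open tray; at +x (35 to 88 mm) the key block, flat top at z = 66 mm, with two green keys. Between them a metal chute falls to the tray at 38 degrees. Two gate pins, one on each key, stick through the chute and hold the tube; both must sink to let it pass
- left_key_top (a point): centre of the flat top of the left green key (feeder x = 62.5, y = +28, z = 82.5 mm when up). Round cap of 24 mm diameter; the two caps are 56 mm apart centre to centre along the feeder's y, 32 mm clear between their edges. Moves down with the key
- right_key_top (a point): the same for the right green key (feeder x = 62.5 mm, y = -28 mm, z = 82.5 mm when up)
- left_key (a joint): how far the left key is pushed straight down, m: 0 up, 0.014 at its bottom stop (cap top then 2.5 mm above the block). Sprung: about 0.5 N starts it, about 2 N takes it to the stop; it rises by itself when let go. Its pin is below the chute from about 0.011 on
- right_key (a joint): the same for the right key
- tube: sample tube with six-sided orange cap, 86 mm long (own y, cap at -y), cap 17 x 14 mm, body 12 mm diameter, about 20 g, lying loose across the chute against the gate pins. Origin: middle of its length, on its underside. It lies about 50 mm from the keys toward the tray, lower than the block's top; once free it tumbles into the tray within about a second
- tube_center (a point): centre of the tube, on its long axis; at the start at about feeder x = 10 mm, z = 52 mm; lying in the tray about z = 15 mm
- tray_center (a point): middle of the tray's floor (feeder x = -59 mm, z = 8 mm); the tray is 48 mm long and 92 mm wide inside, walls to z = 35 mm
- yellow_dropper: bystander: dropper bottle with yellow cap, 33 mm diameter, 75 mm high; origin centre of underside
- green_dropper: bystander: dropper bottle with green cap, 33 mm diameter, 76 mm high; origin centre of underside
- yellow_cup: bystander: white sample cup with yellow lid, 51 mm diameter, 63 mm high; origin centre of underside
Mind the look-alikes: they are no part of the job. There is more than one size of the tube; the one meant has the size given above.

How it is judged:
By the outcome, as a careful person would: the job done as asked, in the order asked, and still so for the second after the job is handed in, with the robot touching nothing.
It also fails if it takes over 35 s, if anything falls off the work surface, if the arm or the gripper's body presses on something with over 40 N, if the wrist force passes 120 N, or if a joint passes its speed limit or range.

### The arm

A 7-joint arm with a two-finger parallel gripper is mounted at the origin on a cart in front of the work surface, level with it; the furniture and walls round the work are solid. World frame = base frame: x ahead of the robot, y to its left, z up, the work surface at z = 0. Lengths are in mm, angles in rad, forces in N, time in s.
With the tool pointing down it reaches from about 400 to 875 mm from the base axis. Payload 19.3 kg.
Tool frame: the origin (TCP) lies at the very end of the fingers, on their centre line; the grasp point (between the pads) lies 19 mm behind it (grip_point_offset is the z of the grasp point in the tool frame, in mm); z points along the fingers, y is the line along which they close (so a half turn about z gives the same grasp; the last joint's range is limited). The gripper opens to 85 mm and grips with 20 to 120 N. Pads are 22 mm wide; open, the fingers measure 114 mm over their backs; the gripper's body (76 mm by 85 mm) begins 54 mm behind the grasp point. The pads swing forward as they close: fully open they stand 13 mm farther back than shut.
Start: joints at [-1.386, 0.521, -0.036, 1.599, 0.021, 1.021, -0.113], TCP at [157.552, 604.807, 231.291] pointing down, gripper open.
Joint ranges: [-2.91, 2.91], [-0.3, 2.13], [-1.5, 1.42], [0.17, 2.43], [-1.26, 4.41], [0.16, 1.93], [-2.52, 2.52]. Speed limits (rad/s): [1.89, 1.89, 2.39, 2.39, 3.01, 3.01, 3.01].

### API

Orientations are given as a 3x3 rotation matrix whose columns are the frame's x, y, z axes.
In Python, from workcell import movep, movel, goto_joints, open_gripper, clamp, wait, inverse_kinematics, read_state, camera, PlanningError, finish_job, grip_point_offset gives the robot as it stands. Calls block until the motion is done:
- movep(position, orientation): joint-space move of the TCP to a pose.
- movel(position, frame=None, max_speed=150, guard=None): straight line of the TCP; frame=None keeps the orientation; max_speed is the mean speed in mm/s. With guard (N) it stops when the force on the tool has changed by that much, and returns True; else False.
- goto_joints(angles): joint-space move.
- open_gripper() and clamp(): open the fingers fully, or close them until they stop; the grip force is fixed at half the most.
- wait(seconds).
- inverse_kinematics(position, orientation): joint angles nearest the present ones, or None.
- read_state(): the state.
- camera(name): name is "scene" or "top"; returns a dict with "image" (420x560x3 uint8, blue, green, red), "range_z" (420x560 float32, mm along the optical axis (not along the pixel's ray), 0 where there is no reading), "fx", "fy", "cx", "cy" (pixels), "cam_to_world" (4x4, takes a point from camera to world coordinates). Camera axes: x right, y up, looking along -z (the intrinsics and any distortion apply to the point x, -y, -z); pixel columns grow to the right and rows downward; lengths in mm; the calibration is good to about 2 mm. A picture is of the moment at which its call begins.
A pose or a line that the arm cannot do raises PlanningError and nothing moves.
- finish_job(): hands the job in; it is judged then, once.
The state is a dict: "time": time; "qpos": joint angles; "qvel": joint speeds; "joint_efforts": joint torques, N m; "eef_pos": TCP position; "tool_rot": TCP orientation; "ft_force": force on the tool from outside, world axes, zero at the start; "torque": the same for the moment, N m; "finger_gap": finger opening in mm; "gripper_force": force on a finger pad.
Only numpy, scipy, OpenCV 4.12 (cv2) and the standard library are available. Lean on these libraries where they do the work, as an engineer would, in place of code of your own. Each camera call takes 0.05 s, during which the arm holds its last target. There are 200 camera calls.

## Working session

There is one attempt and no reset: what is moved stays moved. The work goes in short steps, each a Python script; the robot and the scene stay as the last script left them, time stands still between calls to the robot, and variables do not carry over. Pictures are saved under pics/ and viewed, at most 10 in all, crops included, and the job is handed in when it is done.

```bash
mkdir -p pics; ls
python3 - <<'E'
from workcell import *
import cv2,numpy as np,pickle
for n in("scene","top"):
    c=camera(n); cv2.imwrite(f"pics/{n}0.png",c["image"]); pickle.dump(c,open(f"{n}0.pkl","wb"))
    print(n,c["fx"],c["fy"],c["cx"],c["cy"],np.round(c["cam_to_world"],3).tolist(),[k for k in c])
s=read_state();print(s["time"],s["finger_gap"],grip_point_offset, np.round(s["tool_rot"],3).tolist())
E
```

```text
pics
scene 419.8964580591504 419.8964580591504 285.3018167157874 209.656598664508 [[-0.889, 0.348, -0.297, 315.634], [-0.457, -0.691, 0.56, 484.052], [-0.01, 0.634, 0.774, 738.672], [0.0, 0.0, 0.0, 1.0]] ['image', 'range_z', 'fx', 'fy', 'cx', 'cy', 'cam_to_world']
top 421.9265595379064 421.9265595379064 277.00789012864436 211.09984065102645 [[-0.006, 0.997, -0.076, 487.924], [-1.0, -0.007, -0.013, 4.309], [-0.013, 0.076, 0.997, 992.127], [0.0, 0.0, 0.0, 1.0]] ['image', 'range_z', 'fx', 'fy', 'cx', 'cy', 'cam_to_world']
0.1 85.48403682027745 -18.700000000000003 [[-0.968, 0.252, -0.0], [0.252, 0.968, -0.001], [-0.0, -0.001, -1.0]]
```

View pics/top0.png

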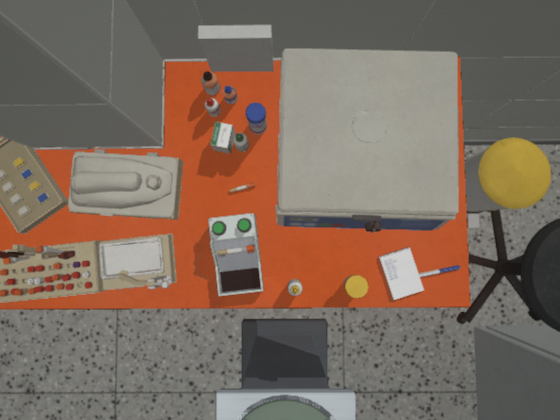

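View pics/scene0.png

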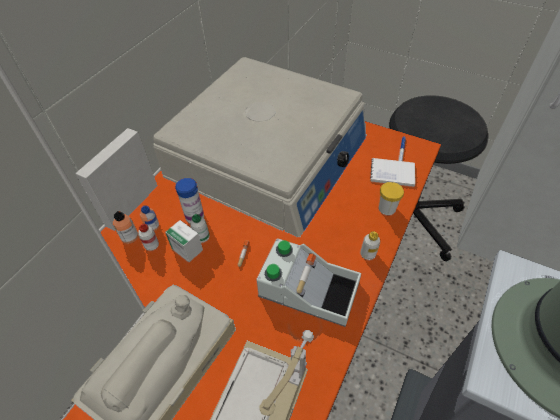

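The top view shows the feeder with its keys at about (218,229) and (244,226), the tube near (238,250) and the tray at (240,280). A smaller look-alike tube lies at (242,188). Fully open, the fingers have an 85 mm gap and miss the caps, which span 80 mm, so I'll check what gripper control the API gives.

View pics/crop.png

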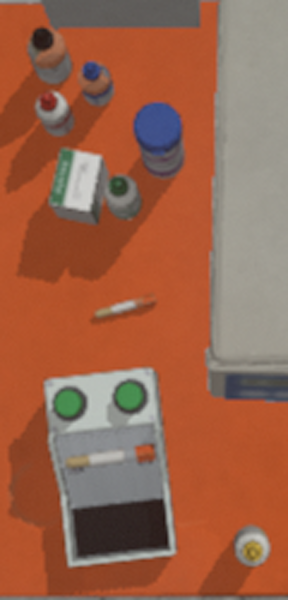

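Clamping is all or nothing, so a partial opening isn't available. Instead I'll pinch the two caps' outer sides, one fingertip on each cap with about 2 mm of overlap. They are 80 mm across, so they fit inside the 85 mm opening. Friction then carries both keys down together, since they need only about 2 N each. First I'll touch the block top behind the keys to get an exact height.

```bash
cat > h.py <<'E'
from workcell import *
import numpy as np,cv2
R_,L_=np.array([528.8,88.1]),np.array([522.5,143.7])
M=(R_+L_)/2; fy=(L_-R_)/np.linalg.norm(L_-R_); fx=np.array([fy[1],-fy[0]])
Rt=np.array([[-fx[0],fy[0],0],[-fx[1],fy[1],0],[0,0,-1.]])
def P(dx,dy,z): return [*(M+dx*fx+dy*fy),z]
def st(t=""):
    s=read_state();e=s["eef_pos"];d=np.array(e[:2])-M
    print(t,"t",round(s["time"],2),"dx",round(d@fx,2),"dy",round(d@fy,2),"z",round(e[2],2),"F",np.round(s["ft_force"],2),"gap",round(s["finger_gap"],2),round(s["gripper_force"],1)); return s
def snap(n,name,box=None):
    c=camera(n); im=c["image"]
    if box: a,b,d,e=box; im=cv2.resize(im[a:b,d:e],None,fx=3,fy=3,interpolation=cv2.INTER_CUBIC)
    cv2.imwrite(f"pics/{name}.png",im); return c
E
python3 - <<'E'
from h import *
movep(P(26,0,150),Rt); st("above")
movel(P(26,0,98),max_speed=100); st("low"); snap("scene","s1",(180,340,180,430))
E
```

```text
above t 2.35 dx 26.03 dy 0.96 z 150.06 F [-0.68  0.14  0.08] gap 85.5 0.0
low t 3.02 dx 26.23 dy 0.07 z 98.31 F [ 0.07 -0.52  0.08] gap 85.25 0.0
```

View pics/s1.png

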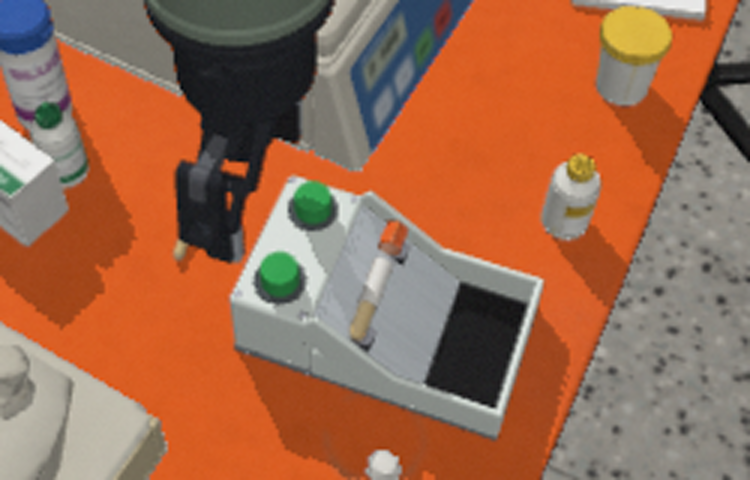

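The picture shows the gripper behind the keys, with the open left finger at about (205,215). The caps are upright cylinders at (313,205) and (279,272), and the tube rests on the chute at (378,280). Next I'll feel for the block top.

Run:
```python
from h import *
h=movel(P(26,0,46),max_speed=25,guard=3); s=st(f"touch {h}")
z=s["eef_pos"][2]
movel(P(26,0,z+6),max_speed=60); st("up"); snap("scene","s2",(180,340,180,430))
```

```text
touch True t 4.67 dx 26.0 dy -0.01 z 52.86 F [-1.55  0.28  7.22] gap 85.79 3.7
up t 4.92 dx 26.25 dy 0.01 z 59.21 F [ 0.33 -0.6  -0.04] gap 85.34 0.0
```

View pics/s2.png

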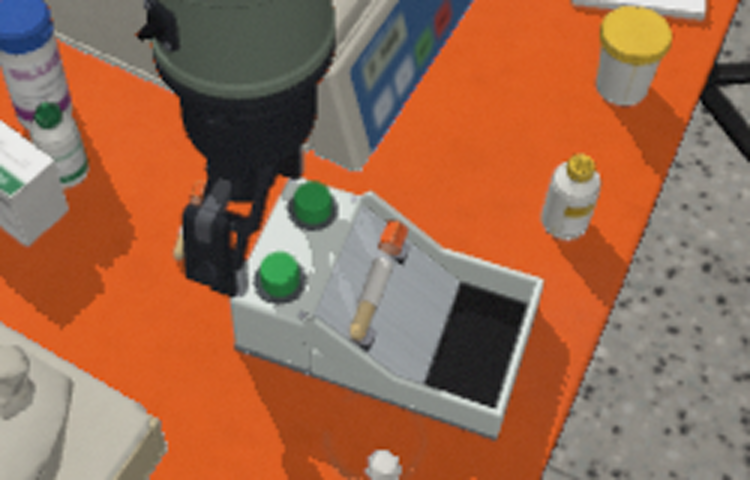

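The touch put the block top at TCP z = 52.9, so the open tips sit 13.1 mm behind the TCP. Now I'll slide in low around the caps, where a bump would only push sideways, and find the centre in y.

Run:
```python
from h import *
h=movel(P(0,0,60),max_speed=40,guard=4); st(f"slide {h}")
if not h:
    wait(.2)
    r={}
    for sgn in (1,-1):
        h=movel(P(0,5*sgn,60),max_speed=10,guard=3); st(f"probe {sgn} {h}")
        movel(P(0,0,60),max_speed=30)
snap("scene","s3",(180,340,180,430)); st()
```

```text
slide False t 5.78 dx 0.22 dy 0.04 z 60.07 F [ 0.44 -0.03 -0.5 ] gap 85.4 0.0
probe 1 True t 6.33 dx -0.06 dy 1.85 z 59.77 F [ 1.35 -1.7   0.91] gap 85.24 0.8
probe -1 True t 7.02 dx -0.11 dy -3.69 z 59.8 F [0.35 2.77 0.45] gap 85.47 0.8
 t 7.35 dx -0.11 dy 0.03 z 59.91 F [-0.17 -0.    0.34] gap 85.23 0.0
```

View pics/s3.png

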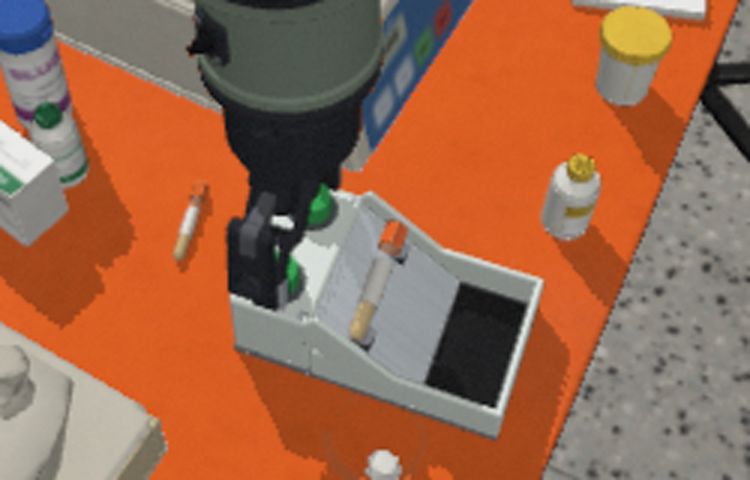

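The caps are straddled with about 2.8 mm free on each side, and their centre is at dy = -0.92. I'll raise to pinch height and clamp, and press down only if the gap stops near 80 mm.

Run:
```python
from h import *
movel(P(0,-0.92,69.4),max_speed=40); wait(.3); st("pre")
clamp(); s=st("clamped")
if abs(s["finger_gap"]-80)<2:
    h=movel(P(0,-0.92,54.8),max_speed=30,guard=10); st(f"down {h}")
    wait(1.2); st("held")
snap("scene","s4",(180,340,180,430))
```

```text
pre t 8.03 dx -0.09 dy -0.9 z 69.29 F [ 1.39 -0.89  0.54] gap 85.52 0.0
clamped t 8.34 dx -0.04 dy -0.91 z 69.4 F [-1.17 -0.5   1.5 ] gap 72.09 68.2
```

View pics/s4.png

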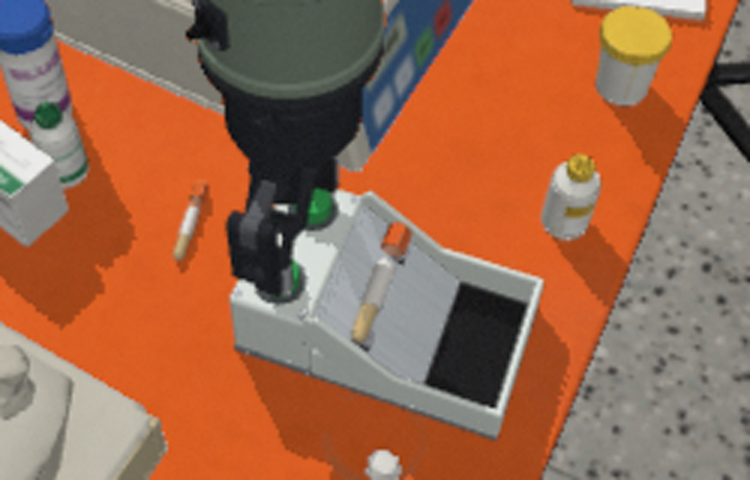

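The picture shows both fingers at the caps and the tube still held on the chute. The gap reads 72 instead of 80, so I'll check whether it is stable and how high the caps stand.

Run:
```python
from h import *
wait(.15); st("w")
for n in ("scene","top"):
    c=camera(n); im=c["image"];Z=c["range_z"];v,u=np.mgrid[:420,:560]
    Q=np.stack([(u-c["cx"])/c["fx"]*Z,-(v-c["cy"])/c["fy"]*Z,-Z,np.ones_like(Z)],-1)@c["cam_to_world"].T
    hsv=cv2.cvtColor(im,cv2.COLOR_BGR2HSV)
    g=(abs(hsv[...,0].astype(int)-68)<18)&(hsv[...,1]>120)
    for nm,K in(("R",R_),("L",L_)):
        m=g&(np.hypot(Q[...,0]-K[0],Q[...,1]-K[1])<18)
        if m.sum(): print(n,nm,m.sum(),np.percentile(Q[m][:,2],[10,50,90,98]).round(1))
    # finger pts: dark pixels near the caps
    if n=="scene":
        cv2.imwrite("pics/s5.png",cv2.resize(im[235:300,245:310],None,fx=9,fy=9,interpolation=cv2.INTER_CUBIC))
```

```text
w t 8.54 dx -0.01 dy -0.88 z 69.43 F [-1.4   0.25  0.59] gap 72.39 68.2
scene R 66 [73.7 80.4 81.8 82.1]
scene L 17 [ 74.4  80.5 142.7 148.4]
```

View pics/s5.png

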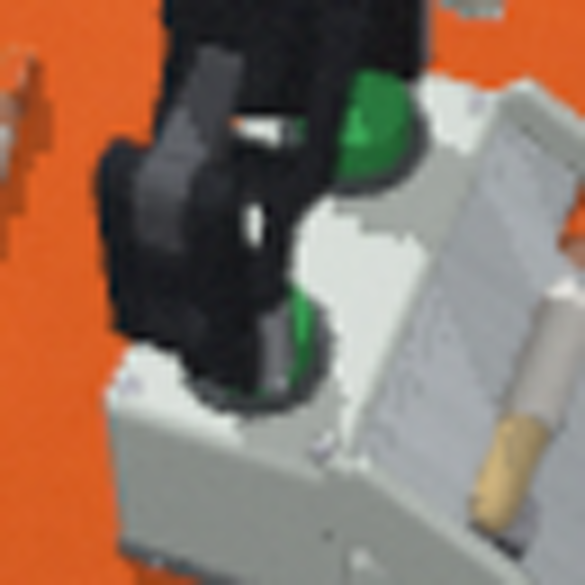

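The clamp is stable: both caps are still up (tops near 82) and both are gripped at 68 N. The fingers flexed, so the tips may sit deeper than planned. I'll measure tip height from the depth image before pressing.

Run:
```python
from h import *
c=camera("scene"); im=c["image"];Z=c["range_z"];v,u=np.mgrid[:420,:560]
Q=np.stack([(u-c["cx"])/c["fx"]*Z,-(v-c["cy"])/c["fy"]*Z,-Z,np.ones_like(Z)],-1)@c["cam_to_world"].T
d=Q[...,:2]-M; X=d@fx; Y=d@fy; z=Q[...,2]
for col in (264,266,268,270,272,274,276):
    print(col,[(r,int(im[r,col].max()),round(float(X[r,col])),round(float(Y[r,col])),round(float(z[r,col]),1)) for r in range(266,284,1)])
```

```text
264 [(266, 31, -2, 66, 154.4), (267, 32, -2, 68, 153.6), (268, 44, 2, 60, 136.7), (269, 47, 1, 61, 135.5), (270, 43, 0, 64, 136.4), (271, 40, 1, 63, 132.1), (272, 38, -1, 66, 134.5), (273, 37, -1, 66, 131.8), (274, 119, 17, 34, 66.5), (275, 198, 16, 35, 66.1), (276, 213, 15, 37, 65.6), (277, 211, 14, 39, 65.9), (278, 222, 14, 41, 65.7), (279, 224, 12, 44, 67.9), (280, 224, 11, 46, 67.9), (281, 206, 11, 48, 67.6), (282, 184, 10, 49, 65.8), (283, 153, 10, 49, 63.1)]
266 [(266, 34, -5, 67, 157.1), (267, 32, -6, 67, 154.9), (268, 30, -5, 67, 151.3), (269, 48, -2, 60, 136.1), (270, 48, -3, 62, 136.6), (271, 46, -3, 64, 136.1), (272, 42, -4, 65, 134.2), (273, 38, -4, 66, 133.5), (274, 34, -4, 67, 131.5), (275, 30, 5, 49, 94.5), (276, 36, 6, 47, 87.7), (277, 78, 10, 40, 70.9), (278, 118, 10, 40, 66.0), (279, 198, 9, 42, 67.4), (280, 221, 8, 44, 66.4), (281, 220, 7, 46, 67.0), (282, 200, 6, 48, 67.8), (283, 172, 6, 49, 64.7)]
268 [(266, 30, -9, 66, 157.6), (267, 29, -9, 67, 155.6), (268, 31, -9, 66, 152.2), (269, 32, -9, 67, 150.8), (270, 31, -9, 67, 146.8), (271, 30, -8, 67, 143.5), (272, 3
[... 1498 characters left out ...]
42, 90.2), (276, 81, -7, 42, 86.8), (277, 94, -7, 41, 81.6), (278, 94, -5, 37, 69.9), (279, 68, -5, 38, 69.0), (280, 66, -6, 41, 69.8), (281, 128, -6, 40, 65.9), (282, 161, -7, 44, 69.1), (283, 165, -8, 45, 66.5)]
276 [(266, 47, -13, 44, 127.1), (267, 37, -13, 45, 125.2), (268, 64, -11, 40, 112.9), (269, 94, -11, 41, 110.8), (270, 96, -11, 40, 106.4), (271, 100, -11, 41, 105.2), (272, 100, -11, 41, 101.1), (273, 101, -11, 41, 98.8), (274, 103, -11, 42, 96.2), (275, 103, -11, 41, 91.4), (276, 104, -11, 41, 87.2), (277, 132, -10, 40, 82.2), (278, 95, -8, 36, 70.9), (279, 67, -9, 37, 69.4), (280, 76, -9, 38, 67.9), (281, 156, -10, 40, 67.1), (282, 166, -10, 41, 65.7), (283, 167, -12, 45, 68.9)]
```

The pad edge sits at y ≈ 41 and ends at z ≈ 80, so the overlap is about 2 mm as planned. I'll press both keys down.

Run:
```python
from h import *
h=movel(P(0,-0.92,54.9),max_speed=30,guard=12); st(f"down {h}")
wait(1.0); st("held")
c=snap("scene","s6",(180,340,180,430))
im=c["image"];Z=c["range_z"];v,u=np.mgrid[:420,:560]
Q=np.stack([(u-c["cx"])/c["fx"]*Z,-(v-c["cy"])/c["fy"]*Z,-Z,np.ones_like(Z)],-1)@c["cam_to_world"].T
hsv=cv2.cvtColor(im,cv2.COLOR_BGR2HSV); g=(abs(hsv[...,0].astype(int)-68)<18)&(hsv[...,1]>120)
for nm,K in(("R",R_),("L",L_)):
    m=g&(np.hypot(Q[...,0]-K[0],Q[...,1]-K[1])<18)
    if m.sum(): print(nm,m.sum(),np.percentile(Q[m][:,2],[10,50,90]).round(1))
```

```text
down True t 9.11 dx -0.01 dy -0.89 z 58.11 F [-3.98 -0.79 14.91] gap 72.48 72.5
held t 10.11 dx 0.01 dy -0.9 z 58.11 F [-2.4  -0.64 15.48] gap 72.04 72.0
R 39 [68.6 69.7 71.5]
L 8 [69.1 70.2 79.3]
```

View pics/s6.png

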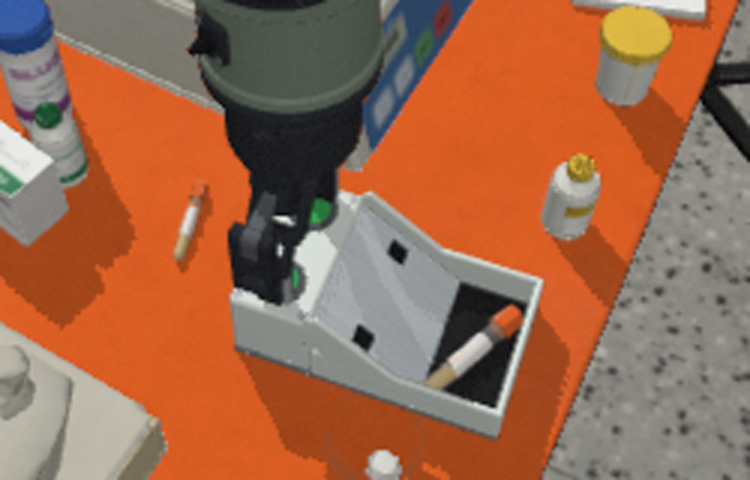

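The tube now lies in the tray, from about (430,385) to (515,315), and the gate slots are empty. I'll measure the cap height relative to the block over several frames to confirm the keys are fully down, and check that the tube is at rest.

Run:
```python
from h import *
v,u=np.mgrid[:420,:560]
fr=[]
for i in range(10):
    c=camera("scene"); fr.append(c["range_z"])
im=c["image"]
def pts(Z): return (np.stack([(u-c["cx"])/c["fx"]*Z,-(v-c["cy"])/c["fy"]*Z,-Z,np.ones_like(Z)],-1)@c["cam_to_world"].T)[...,:3]
Q=pts(np.median(fr,0)); d=Q[...,:2]-M; X=d@fx;Y=d@fy;z=Q[...,2]
hsv=cv2.cvtColor(im,cv2.COLOR_BGR2HSV); g=((abs(hsv[...,0].astype(int)-68)<18)&(hsv[...,1]>120)).astype(np.uint8)
for nm,y0 in(("R",-28),("L",28)):
    m=(g>0)&(np.hypot(X,Y-y0)<16); print(nm,m.sum(),np.sort(z[m]).round(1).tolist())
white=(hsv[...,1]<50)&(hsv[...,2]>170)
b=white&(X>-25)&(X<-14)&(abs(Y)<40)&(abs(z-66)<6); print("block",b.sum(),z[b].mean().round(2))
b=white&(abs(X)<10)&(abs(Y)<10)&(abs(z-66)<6); print("block mid",b.sum(),z[b].mean().round(2) if b.any() else 0)
o=(hsv[...,0]<12)&(hsv[...,1]>120)&(X<-95)&(X>-146)&(abs(Y)<46)&(z>9)&(z<50)
print("tube cap",o.sum(),X[o].mean()+62.5,Y[o].mean(),np.percentile(z[o],[5,50,95]))
Q1=pts(fr[0]);Q2=pts(fr[-1])
w=(X<-97)&(X>-146)&(abs(Y)<46)&(z>10)&(z<34)&(hsv[...,2]>110)
print("tube px",w.sum(),"X",(np.percentile(X[w],[2,98])+62.5).round(),"Y",np.percentile(Y[w],[2,98]).round(),"z",np.percentile(z[w],[5,50,95]).round(1)); st()
```

```text
R 40 [68.4, 68.7, 68.8, 68.8, 68.8, 68.9, 68.9, 69.1, 69.2, 69.2, 69.2, 69.3, 69.3, 69.3, 69.4, 69.4, 69.4, 69.4, 69.4, 69.5, 69.5, 69.6, 69.6, 69.6, 69.7, 69.7, 69.7, 69.7, 69.7, 69.8, 70.0, 70.0, 70.0, 70.0, 70.1, 70.1, 70.1, 70.2, 70.3, 70.4]
L 8 [68.7, 69.1, 69.2, 69.4, 69.8, 70.1, 70.2, 97.6]
block 143 67.01
block mid 47 67.04
tube cap 74 -72.24817700087536 -22.820910499893117 [ 9.88635859 22.94801379 24.55036565]
tube px 242 X [-80. -39.] Y [-30.  36.] z [17.8 21.5 24.1]
 t 10.66 dx 0.01 dy -0.9 z 58.11 F [-2.77  0.2  14.36] gap 72.32 72.0
```

The cap tops are 2.5 mm above the block, so both keys are on their stops. The tube lies flat in the tray. I'll release, retreat, and check before handing in.

Run:
```python
from h import *
open_gripper(); st("open"); wait(.2)
movel(P(0,-0.92,200),max_speed=120); movel(P(60,0,230),max_speed=120); wait(.3); st("clear")
c=snap("scene","s7",(180,340,180,430))
im=c["image"];Z=c["range_z"];v,u=np.mgrid[:420,:560]
Q=np.stack([(u-c["cx"])/c["fx"]*Z,-(v-c["cy"])/c["fy"]*Z,-Z,np.ones_like(Z)],-1)@c["cam_to_world"].T
hsv=cv2.cvtColor(im,cv2.COLOR_BGR2HSV); g=(abs(hsv[...,0].astype(int)-68)<18)&(hsv[...,1]>120)
for nm,K in(("R",R_),("L",L_)):
    m=g&(np.hypot(Q[...,0]-K[0],Q[...,1]-K[1])<18)
    if m.sum(): print(nm,m.sum(),np.percentile(Q[m][:,2],[10,50,90]).round(1))
```

```text
open t 10.95 dx -0.46 dy -0.95 z 57.6 F [ 0.6  -0.23  0.21] gap 85.46 0.0
clear t 13.49 dx 59.72 dy 0.01 z 229.97 F [-0.04 -0.31  0.37] gap 85.33 0.0
R 135 [72.7 82.8 85.2]
L 149 [74.  83.  84.9]
```

View pics/s7.png

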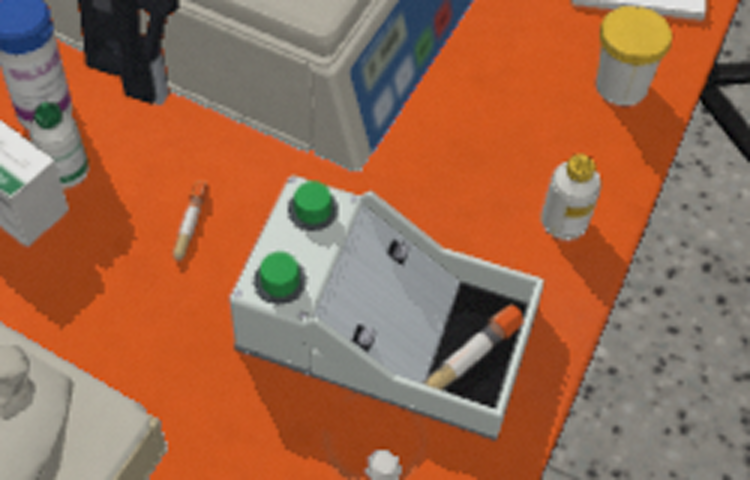

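Both keys and pins are back up, the tube rests in the tray around (475,345), the bottles and cup haven't moved, and the arm is clear.

```bash
python3 -c "
from workcell import *
print(finish_job())"
```

```text
the job is handed in; nothing more can be done
None
```

The tube is lying in the tray, both keys were pushed fully down together and have sprung back up, the bottles and cup are where they stood, and the job is handed in at about 13.5 s; the fingertips gripped the caps' outer sides instead of pressing their tops, because the gripper can only open fully or close.

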